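# Nudge a lino block onto its registration pins

## Task

The mounted lino block lies askew on top of the two pins of the registration board. Push it by its edges with the fingertips, without gripping or lifting it, until both holes drop over the pins and the block lies flat on the board. Then move the hand clear, and leave the two ink tins and the clip as they are.

Things in the scene. Friction and masses are not known exactly. Their poses are not given: they have to be found in the camera images.
- board: Grey board fixed to the bench, 220 (x) x 320 (y) x 12 mm thick, with two brass pins. Origin: centre of its underside, on the bench; x away from the robot, y left, z up; turned up to 0.25 rad. A thin black outline printed on its top, 144 x 204 mm inside, centred on the board, surrounds the place of the seated block with 2 mm to spare all round.
- block: Loose plywood block 140 (x) x 200 (y) x 10 mm, 0.25 to 0.5 kg, blue lino 120 x 100 x 3 mm on its top. Origin: centre of its underside; seated, its frame is the board's raised 12 mm. At the start it rests on its near edge and the pin tops (tilt about 0.06 rad, far edge up), 18 to 30 mm nearer the robot than its place, up to 55 mm to either side, up to 0.1 rad askew; 40 mm free beside its edges.
- pin_left (a point): Foot of the left pin, on its axis, at the board's top face; board frame x = +15, y = +70 mm. Both pins: 10 mm diameter, 7 mm tall, with domed tops, so a hole up to about 4 mm off-centre already starts to drop.
- pin_right (a point): Foot of the right pin, on its axis, at the board's top face; board frame x = +15, y = -70 mm.
- hole_left (a point): Centre of the lower mouth of the block's left through hole, 14 mm diameter, at x = +15, y = +70 mm of the block; meets pin_left when seated.
- hole_right (a point): The same of the right hole, 14 mm diameter, at x = +15, y = -70 mm of the block; meets pin_right when seated.
- tin_yellow: Ink tin with yellow lid, 70 mm diameter, 63 mm tall, standing left of the board, to be left alone. Origin: centre of its underside.
- tin_dark: Ink tin with dark lid and red band, 70 mm diameter, 61 mm tall, standing right of the board, to be left alone. Origin: centre of its underside.
- clip: Black bulldog clip 26 x 50 x 35 mm lying behind the board, to be left alone. Origin: centre of its underside.
Not all that is in view belongs to the job. Of the things shaped like the block, the plywood one is meant.

How it is judged (in metres and radians):
At the end, for the whole second after the job is handed in: Both holes are over their own pins (axes within 3.5 mm), the block lies flat on the board (underside at the holes less than 1.5 mm above it, tilt under 0.02 rad) and at rest (horizontal distance between hole_left and pin_left below 0.0035 m and horizontal distance between hole_right and pin_right below 0.0035 m and z of each of hole_left, hole_right in the frame of board below 0.0135 m and angle between block's own z axis and vertical below 0.02 rad and linear speed of block below 0.01 m/s); the robot touches nothing.
It fails at once if the block is lifted or carried (its middle more than 16 mm above the board) or tipped up (over 0.25 rad) (z of block in the frame of board above 0.028 m or angle between block's own z axis and vertical above 0.25 rad).
It fails at once if an ink tin or the clip is moved more than 15 mm or knocked over (distance of any of tin_yellow, tin_dark, clip from where it was at the start of the episode above 0.015 m or angle between any of tin_yellow, tin_dark's own z axis and vertical above 0.5 rad).
It also fails if it takes over 58 s, if anything falls off the work surface, if the arm or the gripper's body presses on something with over 40 N, if the wrist force passes 120 N, or if a joint passes its speed limit or range.

## Robot

A 7-joint arm with a two-finger parallel gripper is mounted at the origin on a cart in front of the work surface, level with it; the furniture and walls round the work are solid. World frame = base frame: x ahead of the robot, y to its left, z up, the work surface at z = 0. Lengths are in mm, angles in rad, forces in N, time in s.
With the tool pointing down it reaches from about 400 to 925 mm from the base axis. Payload 4.1 kg.
Tool frame: the origin (TCP) lies at the very end of the fingers, on their centre line; the grasp point (between the pads) lies env.hold_point_z behind it (env.hold_point_z is the distance from the TCP to the grasp point, in mm); z points along the fingers, y is the direction in which the jaws open and shut (so a half turn about z gives the same grasp; the last joint's range is limited). The gripper opens to 85 mm and grips with 20 to 120 N. Pads are 22 mm wide; open, the fingers measure 114 mm over their backs; the gripper's body (76 mm by 85 mm) begins 54 mm behind the grasp point. The pads swing forward as they close: fully open they stand 13 mm farther back than shut.
Start: joints at [-1.361, 0.398, 0.045, 1.537, -0.019, 1.207, -0.051], TCP at [197.524, 619.296, 231.347] pointing down, gripper open.
Joint ranges: [-2.82, 2.82], [-0.49, 2.23], [-1.37, 1.46], [0, 2.46], [-1.36, 4.5], [0.23, 2], [-2.94, 2.94]. Speed limits (rad/s): [2.57, 2.57, 3.14, 3.14, 3.14, 3.14, 3.14].

## Interface

Orientations are given as a 3x3 rotation matrix whose columns are the frame's x, y, z axes.
In Python, from cell import env, eyes gives the robot as it stands.
- The arm moves only by the tool servo_tool, never from a script. Its arguments are lists of equal length, an entry for each row: "slide": the shift along the tool's x, y, z in mm, a list of three; "roll": the turn about the tool's z in degrees. A call has 1 to 12 rows; each row shifts and turns the commanded pose from where the row before left it, along the tool's axes as they then stand; what a row does not reach is not made up. A row lasts 1/8 s, in which the tool goes at most 62.5 mm and 10.7 degrees, less where a joint would pass 70% of its speed; a pose out of reach is approached as far as the arm can. A call is refused whole if a number of a shift passes 62.5 or a number of a turn 10.7, either way. A call with a gripper value outside its range is refused whole. "fingers" is the opening, from -1 (shut) to 1 (fully open), so that 0 is half open, set as the call begins (left out, the last holds). The fingers move at their own pace and stop on an object; "newtons" is the grip in N (left out, the last holds). Time passes only in rows, so rows that do not move let the fingers close. It gives the time, the measured TCP pose, the force and the opening at its end, in the units of the state.
- env.observe(): the state, without advancing time (a new reading comes with each control period).
- eyes.camera(name): name is "scene" or "top"; returns a dict with "image" (420x560x3 uint8, red, green, blue), "fx", "fy", "cx", "cy" (pixels), "world_from_camera" (4x4, takes a point from camera to world coordinates). Camera axes: x right, y down, z forward; pixel columns grow to the right and rows downward; lengths in mm; the calibration is good to about 2 mm. A picture is of the moment at which its call begins. There is no depth.
- env.hand_in(): hands the job in, once; it reports no verdict.
The state is a dict: "time_s": time; "joints": joint angles; "qd": joint speeds; "tau": joint torques, N m; "tcp_pos": TCP position; "ee_rot": TCP orientation; "wrist_force": force on the tool from outside, world axes, zero at the start; "wrist_torque": the same for the moment, N m; "width": opening from 0.0 (shut) to 1.0 (fully open).
Only numpy, scipy, OpenCV 4.12 (cv2) and the standard library are available. Lean on these libraries where they do the work, as an engineer would, in place of code of your own. Each camera call takes 0.05 s, during which the arm holds its last target.

## Working session

There is one attempt and no reset: what is moved stays moved. The work goes in short steps, Python scripts to look and compute and a tool call to move; the robot and the scene stay as the last step left them, time stands still between calls to the robot, and variables do not carry over. Pictures are saved under pics/ and viewed, and the job is handed in when it is done.

Besides the shell and the picture viewer there is one more tool, called after "Call:" as name(argument=value, ...) on one line, values as JSON. servo_tool: Moves the arm, as the interface text tells. Its arguments: {"type":"object","properties":{"slide":{"type":"array","items":{"type":"array","items":{"type":"number"}}},"roll":{"type":"array","items":{"type":"number"}},"fingers":{"type":"number"},"newtons":{"type":"number"}},"required":["slide","roll"]}

```bash
mkdir -p pics; python3 - <<'E'
from cell import env, eyes
import cv2, numpy as np
np.set_printoptions(precision=3,suppress=True)
for n in("scene","top"):
    c=eyes.camera(n); cv2.imwrite(f"pics/{n}0.png",c["image"][:,:,::-1]); print(n,c["fx"],c["fy"],c["cx"],c["cy"]); print(c["world_from_camera"])
s=env.observe(); print(s, env.hold_point_z)
E
```

```text
scene 480.15096779260136 480.15096779260136 275.6963422337728 208.5500354803202
[[   0.621   -0.524    0.584 -354.001]
 [  -0.784   -0.4      0.475 -691.021]
 [  -0.015   -0.752   -0.659 1093.248]
 [   0.       0.       0.       1.   ]]
top 447.9733799996464 447.9733799996464 281.63799279027995 208.52729290031542
[[   0.006   -0.998    0.07   479.321]
 [  -1.      -0.005    0.006   52.914]
 [  -0.006   -0.07    -0.998 1177.175]
 [   0.       0.       0.       1.   ]]
{'time_s': 0.1, 'joints': array([-1.361,  0.399,  0.045,  1.538, -0.019,  1.207, -0.051]), 'qd': array([-0.001, -0.002, -0.   , -0.003, -0.001,  0.   ,  0.003]), 'tau': array([  0.003, -47.627,   1.37 , -25.495,   0.012,   0.005,   0.   ]), 'tcp_pos': array([197.358, 618.73 , 230.366]), 'ee_rot': array([[-0.953,  0.304, -0.   ],
       [ 0.304,  0.953, -0.002],
       [-0.   , -0.002, -1.   ]]), 'wrist_force': array([-0.385, -0.731,  0.069]), 'wrist_torque': array([-0.011,  0.008,  0.017]), 'width': 0.9980488701719786} 18.700000000000003
```

View pics/top0.png

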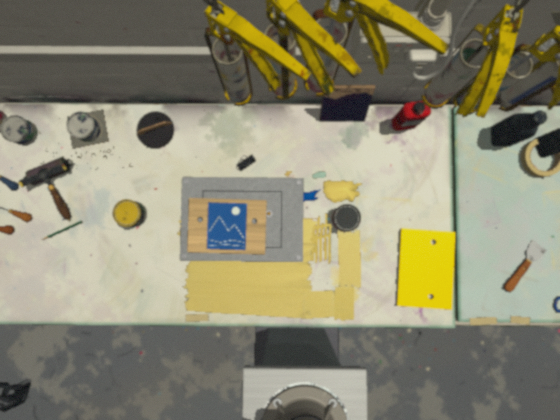

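View pics/scene0.png

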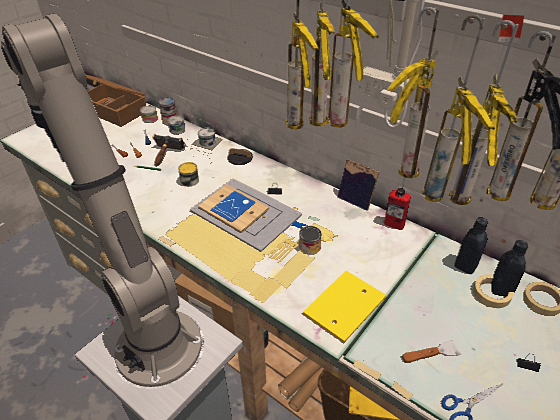

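```bash
python3 - <<'E'
import cv2
a=cv2.imread("pics/top0.png")[165:275,165:325]; cv2.imwrite("pics/top0z.png",cv2.resize(a,(800,550),interpolation=cv2.INTER_CUBIC))
a=cv2.imread("pics/scene0.png")[165:275,180:340]; cv2.imwrite("pics/scene0z.png",cv2.resize(a,(800,550),interpolation=cv2.INTER_CUBIC))
E
```

```text
(no output)
```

View pics/top0z.png

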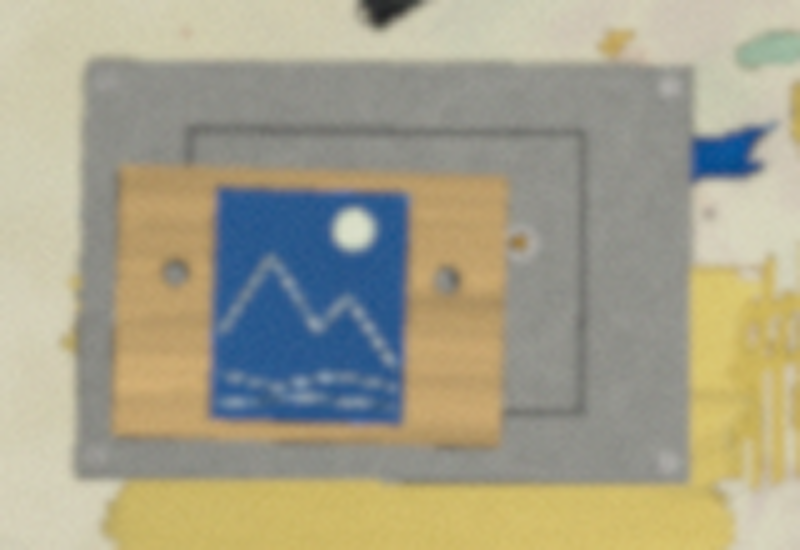

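View pics/scene0z.png

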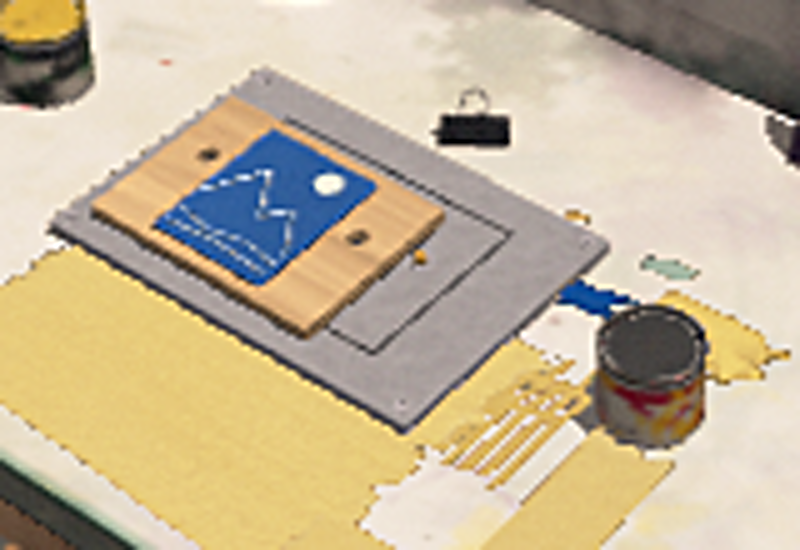

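```bash
cat > h.py <<'E'
from cell import env, eyes
import cv2, numpy as np
np.set_printoptions(precision=2,suppress=True)
def ray(c,p,z):
    p=np.atleast_2d(np.asarray(p,float)); T=c["world_from_camera"]
    d=np.c_[(p[:,0]-c["cx"])/c["fx"],(p[:,1]-c["cy"])/c["fy"],np.ones(len(p))]@T[:3,:3].T
    t=(np.asarray(z)-T[2,3])/d[:,2]
    return (T[:3,3]+d*t[:,None])[:,:2]
def lines(mask):
    """corners order: farleft, farright, nearright, nearleft (image TL,TR,BR,BL)"""
    cs,_=cv2.findContours(mask,cv2.RETR_EXTERNAL,cv2.CHAIN_APPROX_NONE)
    cn=max(cs,key=cv2.contourArea); q=cv2.boxPoints(cv2.minAreaRect(cn))
    q=q[np.argsort(np.arctan2(q[:,1]-q[:,1].mean(),q[:,0]-q[:,0].mean()))] # TL,TR,BR,BL
    P=cn[:,0,:].astype(float); L=[]
    for i in range(4):
        a,b=q[i],q[(i+1)%4]; u=(b-a)/np.linalg.norm(b-a); l=np.linalg.norm(b-a)
        s=(P-a)@u; n=(P-a)@np.array([-u[1],u[0]])
        k=(abs(n)<4)&(s>.1*l)&(s<.9*l)
        m=cv2.fitLine(P[k].astype(np.float32),cv2.DIST_HUBER,0,.01,.01).ravel()
        L.append(m)
    out=[]
    for i in range(4):
        a,b=L[i-1],L[i]
        t=np.linalg.solve(np.c_[a[:2],-b[:2]],b[2:]-a[2:]); out.append(a[2:]+t[0]*a[:2])
    return np.array(out)
def frame(w):
    o=w.mean(0); y=(w[0]-w[1])+(w[3]-w[2]); x=(w[0]-w[3])+(w[1]-w[2])
    ax=np.arctan2(x[1],x[0]); ay=np.arctan2(-y[0],y[1])
    S=[np.linalg.norm(w[i]-w[(i+1)%4]) for i in range(4)]
    return o,ax,ay,np.array(S)
def masks(im,x0=170,y0=165,x1=318,y1=272):
    K=4
    a=cv2.resize(im[y0:y1,x0:x1],None,fx=K,fy=K,interpolation=cv2.INTER_CUBIC)
    a=cv2.GaussianBlur(a,(5,5),0)
    h,s,v=cv2.split(cv2.cvtColor(a,cv2.COLOR_RGB2HSV))
    yc=np.arange(a.shape[0])[:,None]; 
    ply=((h>10)&(h<22)&(s>70)&(s<190)&(v>110))|((h>95)&(h<125)&(s>110))
    grey=(s<40)&(v<178)&(v>90)
    f=lambda m:cv2.morphologyEx(m.astype(np.uint8)*255,cv2.MORPH_OPEN,np.ones((9,9)))
    return a,f(ply),f(grey),lambda p:(p+.5)/K-.5+np.array([x0,y0])
E
python3 - <<'E'
from h import *
im=cv2.imread("pics/top0.png")[:,:,::-1].copy()
a,p,g,f=masks(im)
hsv=cv2.cvtColor(im,cv2.COLOR_RGB2HSV)
for u,v in[(200,250),(250,188),(250,195),(172,200),(194,220),(256,235),(232,230),(240,275),(297,225)]: print(u,v,hsv[v,u])
o=np.hstack([cv2.cvtColor(p,cv2.COLOR_GRAY2BGR),cv2.cvtColor(g,cv2.COLOR_GRAY2BGR)])
cv2.imwrite("pics/m0.png",cv2.resize(o,(800,290)))
E
```

```text
200 250 [ 19 110 194]
250 188 [ 34  14 149]
250 195 [ 35  11 144]
172 200 [ 26  33 209]
194 220 [ 18 111 188]
256 235 [ 18 111 200]
232 230 [106 169 137]
240 275 [ 24 128 208]
297 225 [ 35  10 148]
```

View pics/m0.png

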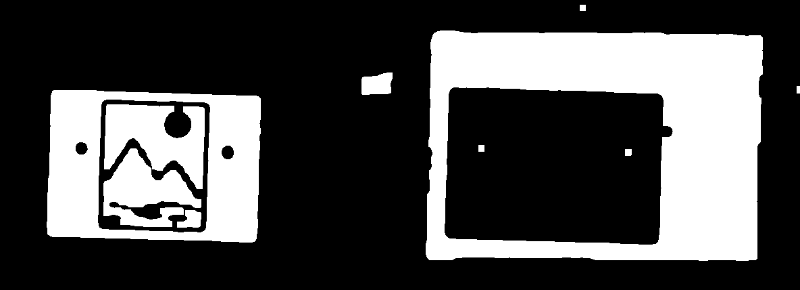

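```bash
cat >> h.py <<'E'
def measure(c,flat=False,save=None):
    im=c["image"]; a,p,g,f=masks(im)
    zt=np.array([22,22,22,22.]) if flat else np.array([30.4,30.4,22,22])
    bl=lines(p); bo=lines(cv2.morphologyEx(g|p,cv2.MORPH_CLOSE,np.ones((15,15))))
    wb=ray(c,f(bl),zt); wo=ray(c,f(bo),12.)
    ob,bx,by,S=frame(wb); oo,ox,oy,So=frame(wo)
    print("board",oo,"ax,ay %.4f %.4f"%(ox,oy),So); print("block",ob,"ax,ay %.4f %.4f"%(bx,by),S)
    th=(oy*320+ox*220)/540; R=np.array([[np.cos(th),-np.sin(th)],[np.sin(th),np.cos(th)]])
    print("th %.4f block in board"%th,(ob-oo)@R,"rel ang ax %.4f ay %.4f"%(bx-th,by-th)); print("block corners FL FR NR NL in board\n",(wb-oo)@R)
    # holes in plywood
    cs,_=cv2.findContours(255-p,cv2.RETR_LIST,cv2.CHAIN_APPROX_NONE)
    for k in cs:
        A=cv2.contourArea(k)
        if 150<A<1200:
            m=cv2.moments(k); q=np.array([m["m10"]/m["m00"],m["m01"]/m["m00"]])
            w=ray(c,f(q),22. if flat else 27.); print("hole",A,f(q),((w-oo)@R)[0])
    h,s,v=cv2.split(cv2.cvtColor(a,cv2.COLOR_RGB2HSV))
    m=((h<20)&(s>50)&(v>80)).astype(np.uint8)*255; m[cv2.dilate(p,np.ones((9,9)))>0]=0
    n,_,st,ce=cv2.connectedComponentsWithStats(m)
    for i in range(1,n):
        if st[i,4]>20 and 40<ce[i,0]<a.shape[1]-80: print("pin?",st[i,4],f(ce[i]),((ray(c,f(ce[i]),18.)-oo)@R)[0])
    if save:
        for q in list(bl)+list(bo): cv2.circle(a,tuple(int(t) for t in q),4,(255,0,0),1)
        cv2.imwrite(save,cv2.resize(a,None,fx=1.3,fy=1.3)[:,:,::-1])
    return oo,th,R
E
python3 - <<'E'
from h import *
c=eyes.camera("top"); measure(c,save="pics/me0.png")
E
```

```text
board [535.24 147.9 ] ax,ay -0.0340 -0.0030 [360.98 217.81 345.76 217.17]
block [514.94 201.75] ax,ay -0.0239 -0.0235 [199.12 137.72 199.77 139.01]
th -0.0156 block in board [-21.13  53.53] rel ang ax -0.0082 ay -0.0079
block corners FL FR NR NL in board
 [[ 49.16 152.51]
 [ 46.94 -46.59]
 [-90.78 -45.79]
 [-89.85 153.98]]
hole 742.0 [240.05 245.57] [-71.1  17.1]
hole 262.5 [253.76 220.78] [ -6.86 -16.37]
hole 236.0 [199.64 219.24] [ -5.87 122.97]
pin? 32 [288.88 175.45] [ 113.67 -104.27]
pin? 138 [268.35 213.17] [ 14.04 -53.07]
```

View pics/me0.png

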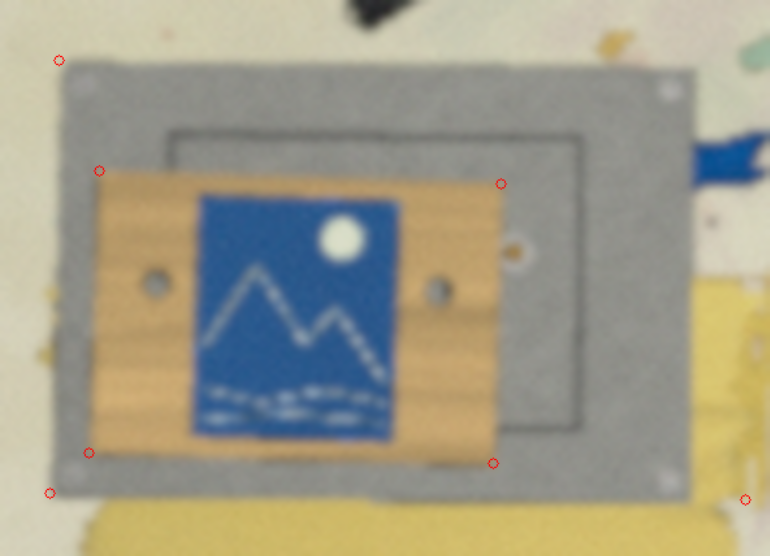

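```bash
python3 - <<'E'
s=open('h.py').read()
s=s.replace("bl=lines(p); bo=","n_,lb,st_,_=cv2.connectedComponentsWithStats(cv2.dilate(p,np.ones((9,9)))); p[lb!=1+st_[1:,4].argmax()]=0\n    bl=lines(p); bo=")
open('h.py','w').write(s)
E
python3 - <<'E'
from h import *
c=eyes.camera("top"); measure(c,save="pics/me1.png")
E
```

```text
board [534.97 165.04] ax,ay -0.0143 0.0029 [322.19 216.97 315.85 218.88]
block [514.96 201.84] ax,ay -0.0243 -0.0237 [199.34 137.74 199.58 139.  ]
th -0.0041 block in board [-20.16  36.72] rel ang ax -0.0202 ay -0.0196
block corners FL FR NR NL in board
 [[ 51.28 134.97]
 [ 46.74 -64.32]
 [-90.98 -61.66]
 [-87.69 137.9 ]]
hole 746.5 [240.04 245.56] [-70.54   0.8 ]
hole 265.0 [253.78 220.79] [ -6.76 -33.48]
hole 235.5 [199.63 219.22] [ -4.05 105.91]
pin? 53 [288.95 175.43] [ 112.83 -122.91]
pin? 159 [268.35 213.03] [ 14.12 -70.36]
```

View pics/me1.png

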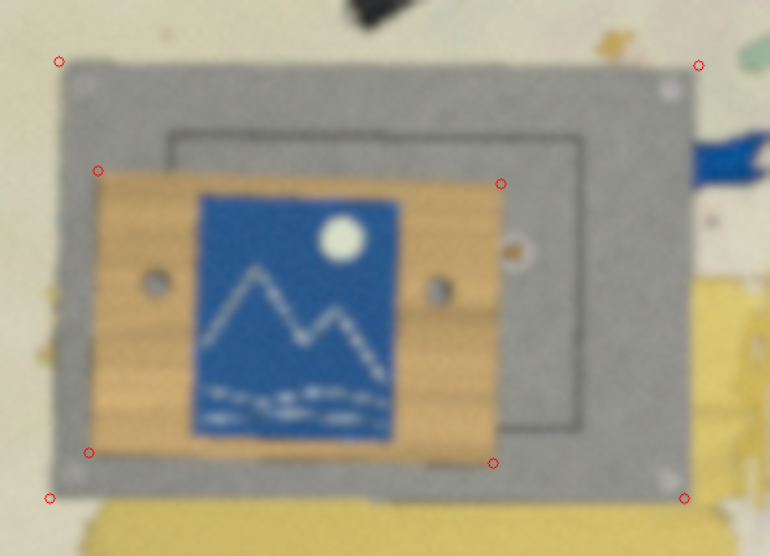

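```bash
cat > outl.py <<'E'
from h import *
def outline(c):
    im=c["image"]; K=4;x0,y0=170,165
    a=cv2.resize(im[y0:272,x0:318],None,fx=K,fy=K,interpolation=cv2.INTER_CUBIC)
    g=cv2.GaussianBlur(cv2.cvtColor(a,cv2.COLOR_RGB2GRAY),(3,3),0).astype(float)
    f=lambda p:(np.asarray(p)+.5)/K-.5+np.array([x0,y0])
    def prof(v,base):  # subpixel dark centroid
        w=np.clip(np.median(v)-8-v,0,None); return base+(w*np.arange(len(v))).sum()/w.sum() if w.sum()>20 else None
    s=4/5.2
    far=[(u,prof(g[int(122*s):int(150*s),u],int(122*s))) for u in range(int(180*s),int(570*s))]
    rt=[(prof(g[v,int(562*s):int(598*s)],int(562*s)),v) for v in range(int(150*s),int(415*s))]
    near=[(u,prof(g[int(415*s):int(442*s),u],int(415*s))) for u in range(int(515*s),int(565*s))]
    W=[]
    for L in(far,rt,near):
        P=np.array([q for q in L if None not in q]); W.append(ray(c,f(P),12.).astype(np.float32))
    l=[cv2.fitLine(w,cv2.DIST_HUBER,0,.01,.01).ravel() for w in W]
    return l,W
if __name__=="__main__":
    c=eyes.camera("top"); l,W=outline(c)
    for k in l: print(k, "perp-angle", np.arctan(k[1]/k[0]) , np.arctan(-k[0]/k[1]))
    th=(np.arctan(-l[0][0]/l[0][1])*200+np.arctan(l[1][1]/l[1][0])*140)/340
    R=np.array([[np.cos(th),-np.sin(th)],[np.sin(th),np.cos(th)]])
    fx=(l[0][2:]@R)[0]; ry=(l[1][2:]@R)[1]; nx=(l[2][2:]@R)[0]
    print("th",th,"far-near",fx-nx); 
    for o in([fx-72.5,ry+102.5],[(fx+nx)/2,ry+102.5]): print("origin",R@np.array(o))
    p=ray(c,[[268.35,213.03]],18.)[0]; print("pin->origin",p-R@np.array([15,-70]))
E
python3 outl.py
```

```text
[  0.     1.   607.11 181.6 ] perp-angle 1.5662339 -0.0045624534
[  1.    -0.   539.4   61.86] perp-angle -0.00083788607 1.5699584
[  0.01  -1.   461.03  80.71] perp-angle -1.5645565 0.0062398473
th -0.003028808 far-near 145.77838
origin [534.56 164.38]
origin [534.17 164.38]
pin->origin [534.02 164.66]
```

Call:
servo_tool(slide=[[-48.4,-21.1,0],[-48.4,-21.1,0],[-48.4,-21.1,0],[-48.4,-21.1,0],[-48.4,-21.1,0],[-48.4,-21.1,0],[-48.4,-21.1,0],[-48.4,-21.1,0],[0,0,0],[0,0,0],[0,0,0],[0,0,0]], roll=[0,0,0,0,0,0,0,0,10.5,10.5,10.5,10.5], fingers=1)

```text
time_s: 1.75
tcp_pos: [515.0, 340.8, 231.2]
ee_rot: [[-0.5, 0.866, -0.0], [0.866, 0.5, -0.0], [0.0, -0.0, -1.0]]
wrist_force: [-0.2, -0.6, -0.5]
width: 1.0
```

Call:
servo_tool(slide=[[0,0,0],[0,0,0],[0,0,0],[0,0,0]], roll=[10,10,10.5,0])

```text
time_s: 2.25
tcp_pos: [515.0, 340.9, 231.2]
ee_rot: [[0.001, 1.0, -0.0], [1.0, -0.001, -0.0], [-0.0, -0.0, -1.0]]
wrist_force: [0.1, -0.3, -0.2]
width: 0.999
```

Call:
servo_tool(slide=[[0,0,50],[0,0,50],[0,0,50],[0,0,40],[0,0,25],[0,0,13],[0,0,0]], roll=[0.2,0,0,0,0,0,0])

```text
time_s: 3.12
tcp_pos: [514.9, 340.7, 2.9]
ee_rot: [[0.005, 1.0, -0.001], [1.0, -0.005, -0.0], [-0.0, -0.001, -1.0]]
wrist_force: [0.2, -0.3, 0.1]
width: 0.996
```

```bash
python3 - <<'E'
from h import *
for n in("scene","top"):
    c=eyes.camera(n); a=c["image"][150:290,150:340]; cv2.imwrite(f"pics/{n}2.png",cv2.resize(a,(760,560),interpolation=cv2.INTER_CUBIC)[:,:,::-1])
print(env.observe()["wrist_force"])
E
```

```text
[0.11 0.12 0.45]
```

View pics/scene2.png

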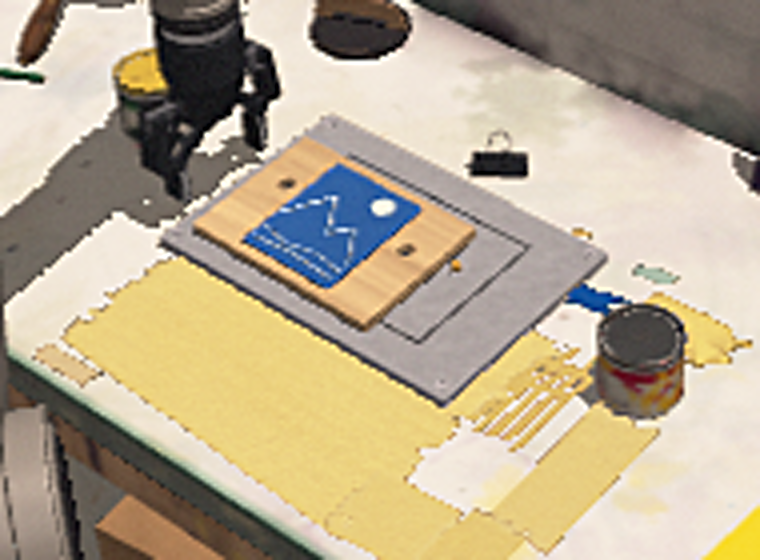

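View pics/top2.png

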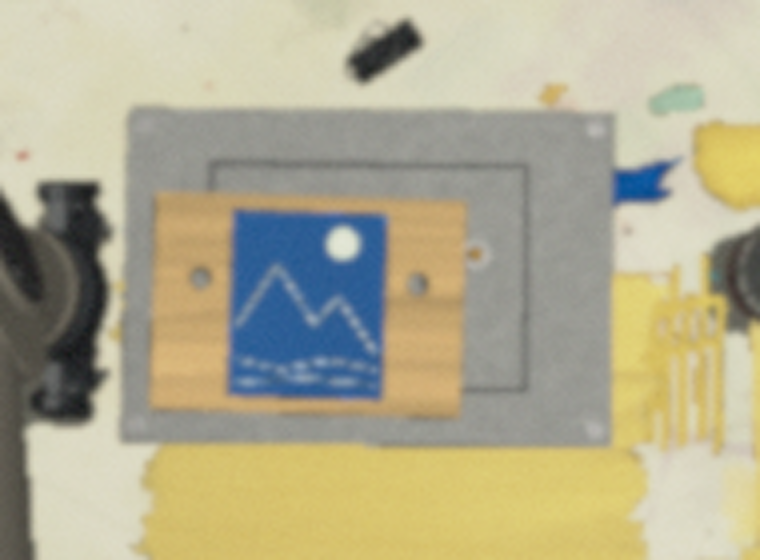

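Call:
servo_tool(slide=[[-6,0,0],[-6,0,0],[-6,0,0],[-4,0,0],[-2,0,0],[-2,0,0],[-2,0,0],[-2,0,0]], roll=[0,0,0,0,0,0,0,0])

```text
time_s: 4.22
tcp_pos: [514.2, 312.4, 3.3]
ee_rot: [[0.006, 1.0, -0.001], [1.0, -0.006, 0.002], [0.002, -0.001, -1.0]]
wrist_force: [-2.1, 3.6, -0.0]
width: 0.997
```

Call:
servo_tool(slide=[[-3,0,0],[-3,0,0],[-3,0,0],[-3,0,0],[0,0,0]], roll=[0,0,0,0,0])

```text
time_s: 4.85
tcp_pos: [515.1, 297.8, 3.4]
ee_rot: [[0.007, 1.0, 0.0], [1.0, -0.007, -0.001], [-0.001, 0.0, -1.0]]
wrist_force: [1.1, 1.9, -1.0]
width: 1.002
```

```bash
python3 - <<'E'
from h import *
c=eyes.camera("top"); measure(c,save="pics/me2.png")
s=env.observe(); print(s["tcp_pos"],s["wrist_force"])
E
```

```text
Traceback (most recent call last):
  File "h.py", line 45, in measure
    bl=lines(p); bo=lines(cv2.morphologyEx(g|p,cv2.MORPH_CLOSE,np.ones((15,15))))
                    ~~~~~^^^^^^^^^^^^^^^^^^^^^^^^^^^^^^^^^^^^^^^^^^^^^^^^^^^^^^^^
  File "h.py", line 19, in lines
    m=cv2.fitLine(P[k].astype(np.float32),cv2.DIST_HUBER,0,.01,.01).ravel()
      ~~~~~~~~~~~^^^^^^^^^^^^^^^^^^^^^^^^^^^^^^^^^^^^^^^^^^^^^^^^^^
cv2.error: OpenCV(4.12.0) /io/opencv/modules/imgproc/src/linefit.cpp:50: error: (-215:Assertion failed) count > 0 in function 'fitLine2D_wods'
```

```bash
python3 - <<'E'
s=open('h.py').read()
s=s.replace("; bo=lines(cv2.morphologyEx(g|p,cv2.MORPH_CLOSE,np.ones((15,15))))","")
s=s.replace("; wo=ray(c,f(bo),12.)","").replace("; oo,ox,oy,So=frame(wo)","; oo=np.array([534.3,164.5])")
s=s.replace('print("board",oo,"ax,ay %.4f %.4f"%(ox,oy),So); ','').replace("th=(oy*320+ox*220)/540","th=-.0035").replace("list(bl)+list(bo)","list(bl)")
open('h.py','w').write(s)
E
cat > m.py <<'E'
import sys
from h import *
c=eyes.camera("top"); measure(c,flat=len(sys.argv)>2,save=f"pics/me{sys.argv[1]}.png")
s=env.observe(); print(s["time_s"],s["tcp_pos"],s["wrist_force"])
E
python3 m.py 3
```

```text
block [516.61 186.1 ] ax,ay -0.0054 -0.0064 [199.95 137.7  199.8  138.88]
th -0.0035 block in board [-17.76  21.53] rel ang ax -0.0019 ay -0.0029
block corners FL FR NR NL in board
 [[ 51.97 121.37]
 [ 50.8  -78.57]
 [-86.9  -78.23]
 [-86.91 121.57]]
hole 941.0 [218.02 243.81] [-65.95  57.89]
hole 271.0 [259.97 219.73] [ -3.24 -48.81]
hole 234.0 [205.73 219.01] [-2.65 90.75]
hole 177.0 [225.12 216.93] [ 3.16 40.93]
pin? 56 [288.68 175.44] [ 113.39 -121.73]
4.95 [515.1  297.83   3.35] [-0.33  1.   -0.22]
```

View pics/me3.png

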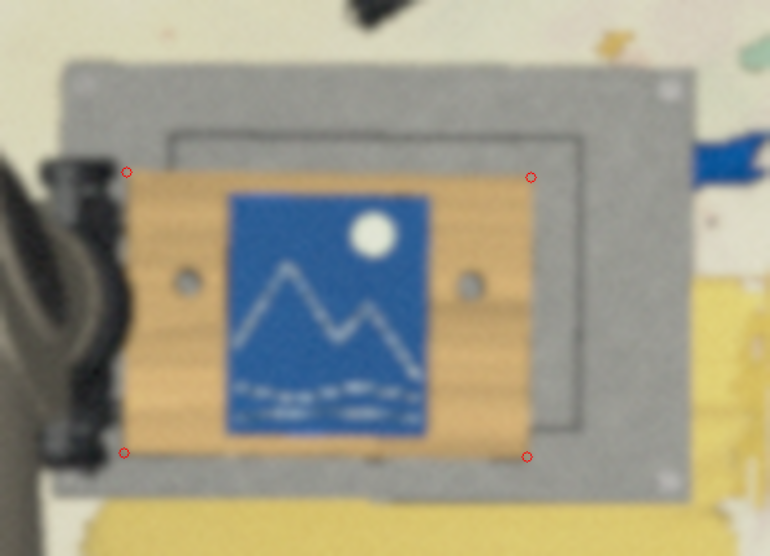

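Call:
servo_tool(slide=[[-3,0,0],[-3,0,0],[-3,0,0],[-3,0,0],[-3,0,0],[-3,0,0],[-2,0,0],[-1,0,0],[0,0,0]], roll=[-0.15,0,0,0,0,0,0,0,0])

```text
time_s: 6.08
tcp_pos: [514.8, 277.5, 3.3]
ee_rot: [[0.004, 1.0, 0.0], [1.0, -0.004, -0.0], [-0.0, 0.0, -1.0]]
wrist_force: [-0.3, 2.8, -1.0]
width: 1.0
```

```bash
python3 m.py 4
```

```text
block [516.6  166.06] ax,ay -0.0126 -0.0050 [200.22 137.74 201.65 138.68]
th -0.0035 block in board [-17.7   1.5] rel ang ax -0.0091 ay -0.0015
block corners FL FR NR NL in board
 [[ 51.78 100.98]
 [ 51.02 -99.24]
 [-86.72 -98.7 ]
 [-86.89 102.95]]
hole 242.5 [246.64 244.06] [-65.9  -15.46]
hole 257.5 [267.67 219.68] [ -2.93 -68.61]
hole 263.0 [213.61 219.13] [-2.76 70.46]
pin? 55 [288.38 175.7 ] [ 112.7  -120.95]
6.125 [514.82 277.54   3.33] [0.23 2.57 0.34]
```

View pics/me4.png

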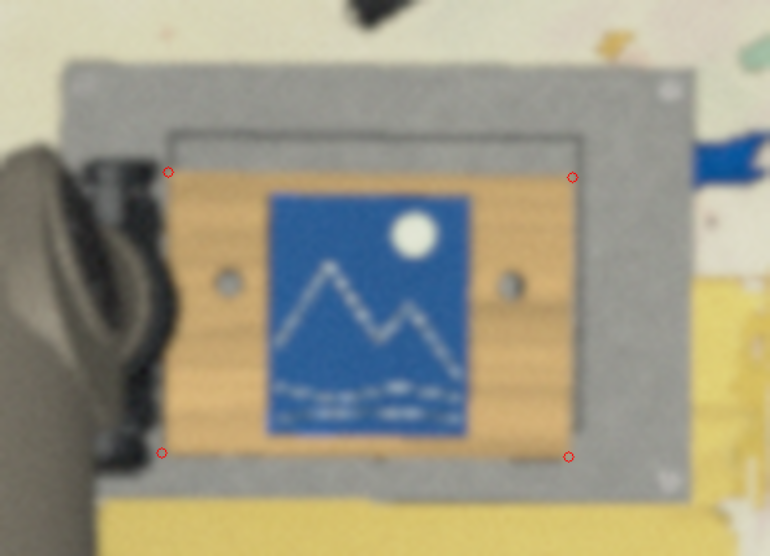

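Call:
servo_tool(slide=[[-1,0,0],[0,0,0],[0,0,0],[5,0,0],[10,0,0],[10,0,0],[0,0,-30],[0,0,-50],[0,0,0]], roll=[0,0,0,0,0,0,0,0,0])

```text
time_s: 7.25
tcp_pos: [517.9, 303.9, 87.4]
ee_rot: [[0.004, 1.0, 0.007], [1.0, -0.004, 0.005], [0.005, 0.007, -1.0]]
wrist_force: [-0.1, -0.0, -0.1]
width: 0.997
```

```bash
python3 m.py 5
```

```text
block [516.6  165.01] ax,ay -0.0097 -0.0048 [199.4  137.75 201.21 138.64]
th -0.0035 block in board [-17.7    0.45] rel ang ax -0.0062 ay -0.0013
block corners FL FR NR NL in board
 [[ 51.75  99.72]
 [ 51.05 -99.68]
 [-86.71 -99.73]
 [-86.88 101.48]]
hole 235.5 [246.71 244.07] [-65.91 -15.66]
hole 254.5 [267.83 219.71] [ -3.   -69.02]
hole 250.0 [213.82 219.13] [-2.77 69.92]
pin? 40 [288.74 175.56] [ 113.09 -121.88]
7.3 [516.1  303.13  85.18] [-1.44  0.25 -0.13]
```

View pics/me5.png

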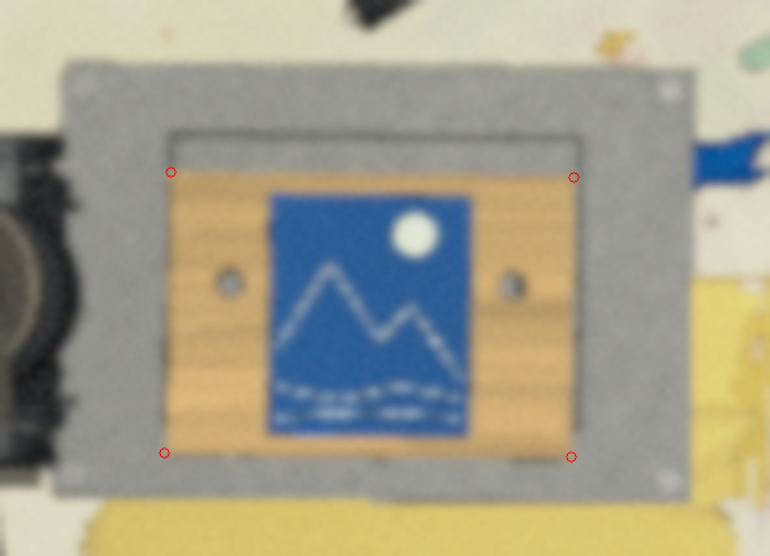

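Call:
servo_tool(slide=[[0,0,-50],[0,-35,0],[-45,-35,0],[-47,-34,0],[-47,0,0],[0,0,0],[0,0,0],[0,0,0],[0,0,0],[0,0,0],[0,0,0],[0,0,0]], roll=[0,0,0,0,-10,-10,-10,-10,-10,-10,-10,-10])

```text
time_s: 8.8
tcp_pos: [409.3, 163.1, 132.1]
ee_rot: [[-0.985, 0.172, -0.002], [0.172, 0.985, -0.001], [0.002, -0.002, -1.0]]
wrist_force: [0.1, -0.1, 0.2]
width: 1.0
```

Call:
servo_tool(slide=[[0,0,0],[0,0,0],[0,0,0]], roll=[-10,0,0])

```text
time_s: 9.18
tcp_pos: [409.9, 163.1, 132.8]
ee_rot: [[-1.0, 0.007, -0.001], [0.007, 1.0, -0.001], [0.001, -0.001, -1.0]]
wrist_force: [0.2, -0.8, -0.3]
width: 0.998
```

Call:
servo_tool(slide=[[0,1.4,40],[0,0,40],[0,0,30],[0,0,14],[0,0,7],[0,0,0]], roll=[-0.2,0,0,0,0,0])

```text
time_s: 9.93
tcp_pos: [410.7, 164.8, 2.6]
ee_rot: [[-1.0, 0.001, 0.001], [0.001, 1.0, 0.0], [-0.001, 0.0, -1.0]]
wrist_force: [-0.2, 0.0, 0.4]
width: 1.0
```

Call:
servo_tool(slide=[[-6,0,0],[-6,0,0],[-5,0,0],[-3,0,0],[-3,0,0],[-3,0,0],[-3,0,0],[-3,0,0],[-2,0,0],[0,0,0]], roll=[0,0,0,0,0,0,0,0,0,0])

```text
time_s: 11.18
tcp_pos: [439.6, 164.1, 1.6]
ee_rot: [[-1.0, -0.0, -0.009], [-0.0, 1.0, -0.002], [0.009, -0.002, -1.0]]
wrist_force: [-7.3, 0.7, 7.0]
width: 1.0
```

```bash
python3 m.py 6
```

```text
block [522.01 164.97] ax,ay -0.0027 -0.0180 [199.44 139.36 200.68 132.8 ]
th -0.0035 block in board [-12.29   0.43] rel ang ax 0.0008 ay -0.0145
block corners FL FR NR NL in board
 [[ 55.56 100.2 ]
 [ 55.93 -99.24]
 [-83.43 -99.92]
 [-77.24 100.67]]
hole 241.5 [267.81 217.95] [  1.52 -68.93]
hole 262.0 [213.83 217.48] [ 1.47 69.99]
pin? 50 [289.1  175.34] [ 113.66 -122.81]
pin? 161 [252.8 248.4] [-76.97 -30.76]
11.225 [439.67 164.11   1.56] [-9.37  0.27  7.16]
```

View pics/me6.png

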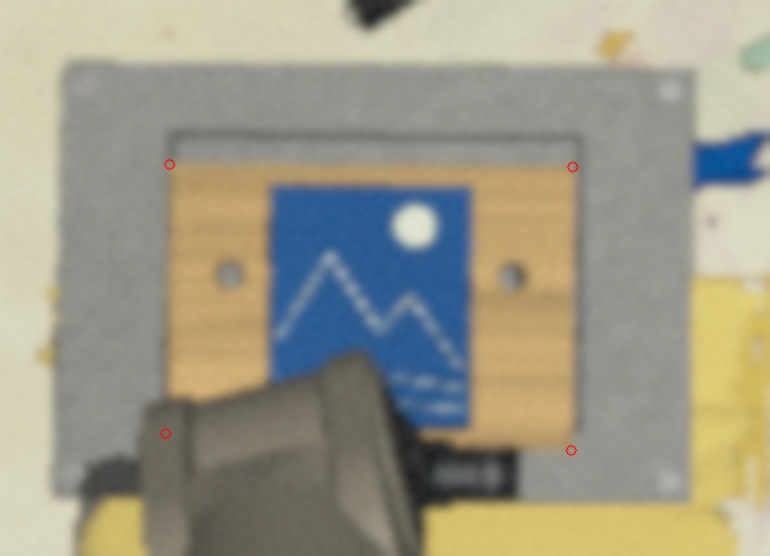

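Call:
servo_tool(slide=[[-2,0,-1],[-2,0,-1],[-2,0,0],[-2,0,0],[0,0,0]], roll=[0,0,0,0,0])

```text
time_s: 11.85
tcp_pos: [450.7, 164.7, 4.2]
ee_rot: [[-1.0, 0.001, -0.004], [0.001, 1.0, -0.0], [0.004, -0.0, -1.0]]
wrist_force: [-5.4, 0.2, 4.7]
width: 0.998
```

```bash
python3 m.py 7
```

```text
block [533.07 164.8 ] ax,ay -0.0057 -0.0181 [199.32 138.97 199.65 133.06]
th -0.0035 block in board [-1.23  0.29] rel ang ax -0.0022 ay -0.0146
block corners FL FR NR NL in board
 [[ 66.76  99.81]
 [ 66.8  -99.52]
 [-72.17 -99.34]
 [-66.3  100.22]]
pin? 49 [288.83 175.45] [ 113.37 -122.12]
pin? 162 [252.62 244.16] [-66.09 -30.16]
11.9 [450.75 164.68   4.22] [-5.91  0.23  4.77]
```

Call:
servo_tool(slide=[[-1,0,0],[-1,0,0],[-0.5,0,0],[0,0,0],[0,0,0]], roll=[0,0,0,0,0])

```text
time_s: 12.52
tcp_pos: [452.2, 164.5, 4.0]
ee_rot: [[-1.0, 0.0, -0.005], [0.0, 1.0, -0.001], [0.005, -0.001, -1.0]]
wrist_force: [-7.3, 0.4, 6.0]
width: 0.999
```

```bash
python3 m.py 8
```

```text
block [535.22 164.73] ax,ay -0.0041 -0.0236 [199.04 140.55 200.21 131.37]
th -0.0035 block in board [0.92 0.24] rel ang ax -0.0006 ay -0.0201
block corners FL FR NR NL in board
 [[ 68.62  99.71]
 [ 69.19 -99.33]
 [-71.36 -99.73]
 [-62.75 100.29]]
pin? 38 [289.09 175.34] [ 113.66 -122.79]
pin? 177 [252.69 243.44] [-64.22 -30.31]
12.575 [452.16 164.49   4.02] [-7.19  0.36  5.7 ]
```

View pics/me8.png

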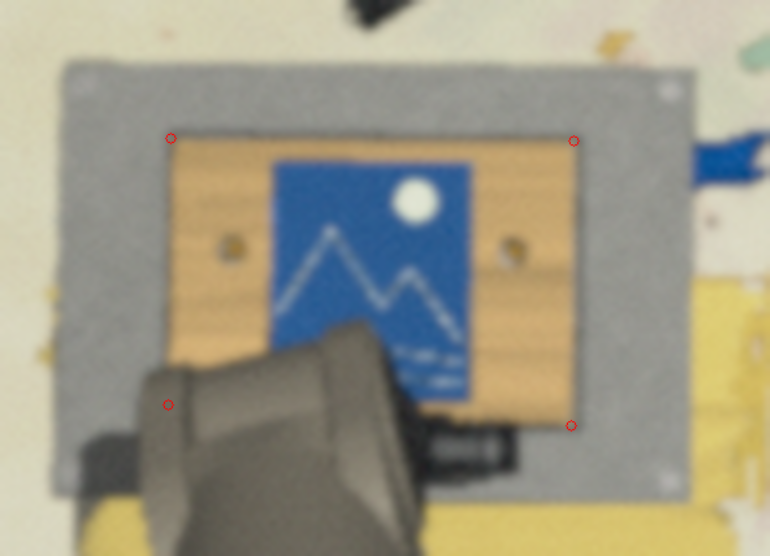

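Call:
servo_tool(slide=[[1,0,0],[2,0,0],[5,0,0],[10,0,0],[10,0,0],[0,0,-30],[0,0,-50],[0,0,-50],[0,0,0]], roll=[0,0,0,0,0,0,0,0,0])

```text
time_s: 13.7
tcp_pos: [429.2, 166.1, 137.9]
ee_rot: [[-1.0, 0.0, 0.008], [0.0, 1.0, 0.005], [-0.008, 0.005, -1.0]]
wrist_force: [0.3, 0.1, -1.0]
width: 0.996
```

```bash
python3 m.py 9; python3 m.py 9 f; python3 - <<'E'
from h import *
c=eyes.camera("scene"); a=c["image"][165:275,180:340]; cv2.imwrite("pics/scene9.png",cv2.resize(a,(800,550),interpolation=cv2.INTER_CUBIC)[:,:,::-1])
E
```

```text
block [533.11 164.81] ax,ay -0.0069 0.0017 [198.62 139.66 200.59 140.52]
th -0.0035 block in board [-1.19  0.31] rel ang ax -0.0034 ay 0.0052
block corners FL FR NR NL in board
 [[ 68.55  99.38]
 [ 69.16 -99.24]
 [-70.5  -99.74]
 [-71.96 100.84]]
hole 789.0 [240.63 235.68] [-44.61   0.27]
hole 209.0 [234.   210.79] [19.2  18.36]
pin? 45 [288.7  175.54] [ 113.15 -121.79]
13.75 [427.43 165.4  135.77] [0.48 0.66 0.7 ]
block [533.5  165.19] ax,ay 0.0020 0.0027 [200.45 140.5  200.09 141.77]
th -0.0035 block in board [-0.81  0.68] rel ang ax 0.0055 ay 0.0062
block corners FL FR NR NL in board
 [[ 69.45 101.29]
 [ 70.07 -99.15]
 [-70.43 -99.74]
 [-72.31 100.34]]
hole 815.5 [240.55 235.64] [-44.47   0.97]
pin? 43 [289.03 175.32] [ 113.73 -122.63]
13.8 [426.26 164.81 134.33] [ 0.41 -0.5  -1.14]
```

View pics/scene9.png

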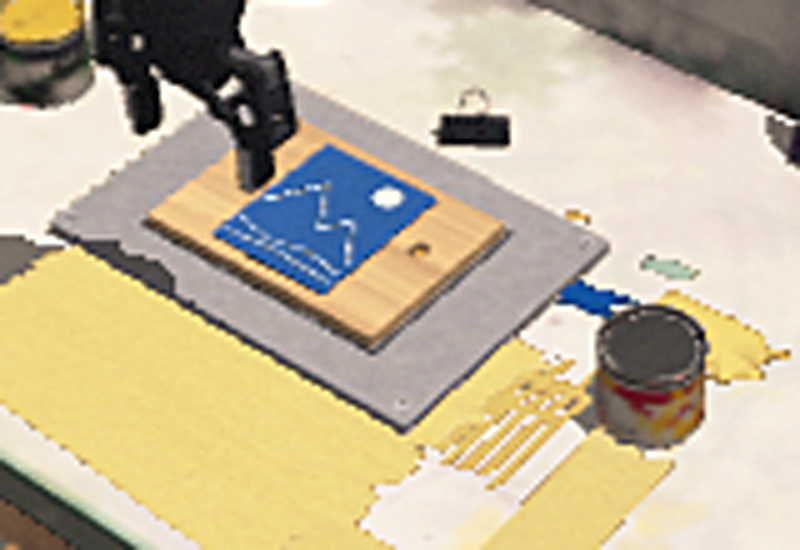

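View pics/me9.png

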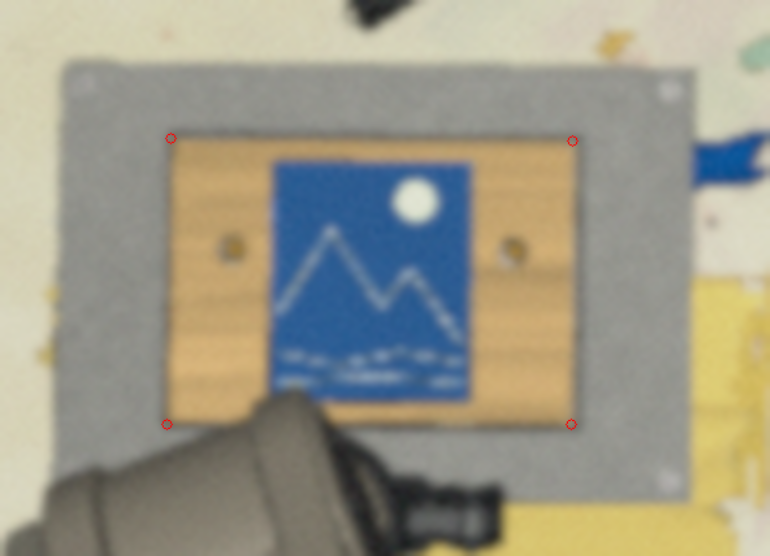

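Call:
servo_tool(slide=[[0,0,-50],[0,0,-50],[0,50,0],[0,50,0],[0,50,0],[0,50,0],[0,50,0],[0,50,0],[0,0,0],[0,0,0]], roll=[0,0,0,0,0,0,0,0,0,0])

```text
time_s: 15.1
tcp_pos: [426.7, 463.2, 232.1]
ee_rot: [[-1.0, 0.001, -0.002], [0.001, 1.0, -0.004], [0.002, -0.004, -1.0]]
wrist_force: [0.5, -0.3, 0.2]
width: 1.0
```

```bash
cat > fin.py <<'E'
from h import *
c=eyes.camera("top"); measure(c,flat=True,save="pics/me10.png")
d=eyes.camera("scene"); a=d["image"][165:275,180:340]; cv2.imwrite("pics/scene10.png",cv2.resize(a,(800,550),interpolation=cv2.INTER_CUBIC)[:,:,::-1])
E
python3 fin.py; python3 -c "
from h import *
print(env.observe()['tcp_pos'])"
```

```text
block [533.7  165.22] ax,ay -0.0020 -0.0007 [199.95 140.78 200.72 140.67]
th -0.0035 block in board [-0.6   0.72] rel ang ax 0.0015 ay 0.0028
block corners FL FR NR NL in board
 [[ 69.45 100.79]
 [ 70.07 -99.15]
 [-70.71 -99.75]
 [-71.21 100.97]]
hole 792.0 [240.58 235.66] [-44.51   0.87]
pin? 51 [288.6  175.55] [ 113.1  -121.53]
[427.51 462.56 233.33]
```

View pics/scene10.png

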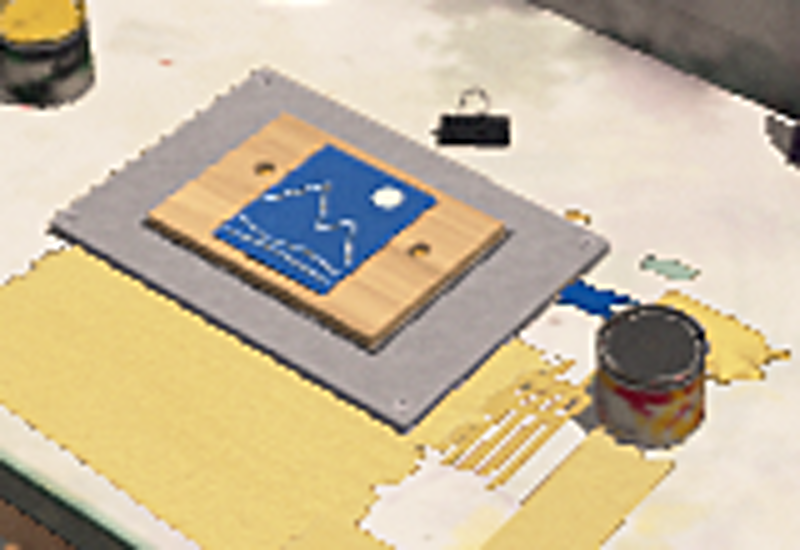

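View pics/me10.png

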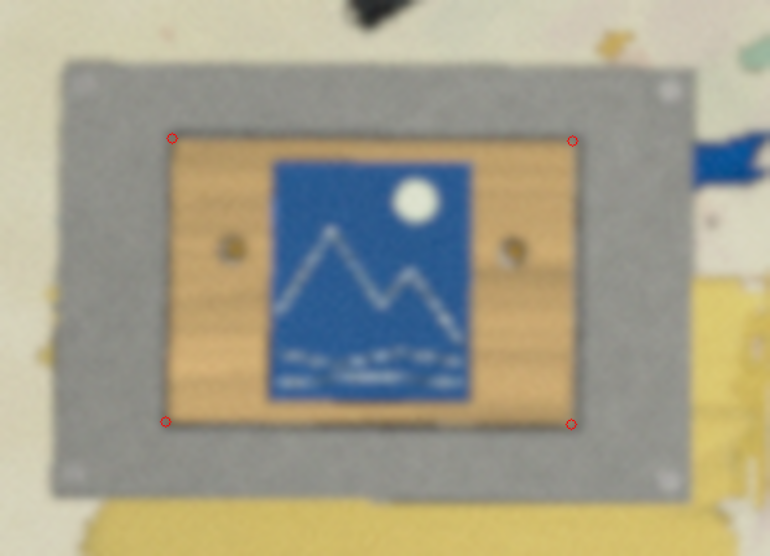

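```bash
cat > tri.py <<'E'
from h import *
def corners(im,box,which):
    a,p,g,f=masks(im,*box)
    cs,_=cv2.findContours(cv2.morphologyEx(p,cv2.MORPH_CLOSE,np.ones((25,25))),cv2.RETR_EXTERNAL,cv2.CHAIN_APPROX_NONE)
    k=max(cs,key=cv2.contourArea); h=cv2.convexHull(k)
    return a,f(cv2.approxPolyDP(h,14,True)[:,0].astype(float))
d=eyes.camera("scene"); c=eyes.camera("top")
a,q=corners(d["image"],(200,180,300,240),0); print(q)
a2,q2=corners(c["image"],(190,180,285,255),0); print(q2)
def P(c):
    W=np.linalg.inv(c["world_from_camera"]); K=np.array([[c["fx"],0,c["cx"]],[0,c["fy"],c["cy"]],[0,0,1]]); return K@W[:3]
oo=np.array([534.3,164.5]);th=-.0035;R=np.array([[np.cos(th),-np.sin(th)],[np.sin(th),np.cos(th)]])
for n,x,y in(("FL",70,100),("FR",70,-100),("NR",-70,-100),("NL",-70,100)):
    def pr(c,z): h=P(c)@np.r_[R@[x,y]+oo,z,1]; return h[:2]/h[2]
    best=[pts[np.argmin(np.linalg.norm(pts-pr(cc,22.),axis=1))] for cc,pts in((d,q),(c,q2))]
    X=cv2.triangulatePoints(P(d),P(c),best[0].reshape(2,1),best[1].reshape(2,1)).ravel(); X=X[:3]/X[3]
    print(n,"pred22",pr(d,22.),"pred29",pr(d,29.),"seen",best[0],"tri",X)
E
python3 tri.py
```

```text
[[209.88 206.62]
 [237.88 187.62]
 [280.12 211.62]
 [253.38 232.38]]
[[203.12 192.12]
 [278.62 192.12]
 [278.88 245.62]
 [202.38 245.62]]
FL pred22 [237.38 186.78] pred29 [237.25 185.24] seen [237.88 187.62] tri [603.5  263.27  19.32]
FR pred22 [281.37 209.26] pred29 [281.35 207.7 ] seen [280.12 211.62] tri [603.93  68.95   8.88]
NR pred22 [254.48 232.06] pred29 [254.38 230.49] seen [253.38 232.38] tri [463.81  67.85  18.95]
NL pred22 [209.87 207.13] pred29 [209.66 205.58] seen [209.88 206.62] tri [463.59 262.96  25.95]
```

```bash
python3 - <<'E'
from h import *
a=cv2.imread("pics/top0.png").astype(int); b=eyes.camera("top")["image"][:,:,::-1].astype(int)
for n,(x0,y0,x1,y1) in dict(yellow=(105,193,150,235),dark=(325,198,365,238),clip=(232,150,262,175)).items():
    print(n,abs(a-b)[y0:y1,x0:x1].mean())
print(env.observe()["wrist_force"]); env.hand_in()
E
```

```text
yellow 2.3040564373897707
dark 2.12125
clip 2.2466666666666666
[ 0.3  -0.34 -0.38]
the job is handed in; nothing more can be done
```

I pushed the block onto the pins with the open fingertips, without gripping or lifting it, and handed the job in at about 15 s of the 58 s allowed. A sideways push on the left edge moved it about 36 mm and squared it to the board. A push on the near edge then moved it about 19 mm, until it sat inside the outline and brass showed in both holes. The hand is about 230 mm up and to the left of the board, touching nothing.

**Position:** the last top view put the block within about 0.6 mm in x and 0.7 mm in y of its place, and turned under 0.003 rad. I worked this out from the block's edges, because the hole centres could not be measured separately once the brass filled them.

**Flatness:** the top view's side lengths (200.0 and 200.7 by 140.7 mm) fit a flat block, and the scene view shows the far edge no higher than expected.

**Check that disagreed:** triangulating the block's top corners from the two views gave heights of 9 to 26 mm instead of a uniform 22 mm. I put this down to the rough corner mask and the calibration. None of the far corners came out high, as they would if the block were still resting on the pins.

**Tins and clip:** the picture areas around them matched the start image apart from camera noise. The wrist force at the end was near zero.

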